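# Peel the stuck cover off the filter trays and hold it up for inspection

## Task

The grey cover is stuck on the stack of white filter trays. Peel it off by its corner tab: raise that corner first while the opposite corner still rests on the trays, then take the cover away without pulling the trays up out of their holder or disturbing the other things on the bench. Finish still holding the cover in the gripper, right way up, level and still, centred over the flat white inspection plate and about 12 cm above it; do not put it down or let go.

Things in the scene. Friction and masses are not known exactly. Their poses are not given: they have to be found in the camera images.
- cover: Formed grey plastic cover, about 90 g, like a shallow tray: flange 164 (x) by 124 (y) by 3 thick, middle sunk 10 below the flange's underside (128 by 88, 4 clearance a side in the top tray). Origin: centre of the flange's underside; z up, x along the long side. Starts nested in the trays and sticks: by each corner a sprung pad grips it with about 2 N until raised 12 mm.
- cover_tab (a point): Centre of the upright grip tab on the flange at the cover's (-x, -y) corner, cover coordinates (-68, -49, 17). A plate 8 thick, 26 wide, 28 tall, from 3 to 31 above the flange's underside. Its thickness runs along the level line from tab to cover centre (35.8 degrees from the cover's x axis, towards +x +y): pinch it from above, fingers closing along that line.
- cover_far (a point): Point on the underside of the cover's flange near the corner farthest from the tab, across the diagonal, at cover coordinates (78, 58, 0): the corner to peel about.
- stack_rim (a point): Centre of the top rim of the stack of three nested white trays (rims 158 by 118, inside opening 136 by 96, 46 above the bench when seated). The cover's flange underside rests on it at the start. Axes as the holder's.
- stack (a joint): How far the trays (together about 0.5 kg) are pulled straight up out of their holder, m; 0 = fully seated. They can ride up but not tip or shift, and sink back when released. Pulled straight up, the cover brings them with it; peeled from one corner it comes off alone.
- holder: Fixed aluminium base plate 180 by 140 by 6 with corner angles rising to 30 above the bench, in which the trays stand. Origin: centre of its underside on the bench; x along the long side.
- plate_top (a point): Centre of the upper face of the flat white inspection plate, 170 by 130 by 8 thick, fixed flat on the bench (upper face 8 above it).
- jar: Closed glass sample jar, 50 diameter, 70 tall; origin at the centre of its underside. Leave alone.
- microscope: Small black microscope on a stand, base 80 by 90, 164 tall; origin at the centre of its underside. Leave alone.
- meter: White hand-held meter lying flat, 200 by 70 by 36; origin at the underside of its case. Leave alone.
Things that resemble listed ones, but are neither listed nor needed, are in the scene too. What is shaped like the holder but pink or yellow is not meant. Leave any pink look-alike of the cover alone.

How it is judged (in metres and radians):
On the way, in this order (a step that is already met when the one before it is completed fails the run):
1. the tab's corner of the cover is peeled up at least 18 mm while the opposite corner is still within 15 mm of the trays' rim, the trays staying seated (z of cover_tab in the frame of stack_rim above 0.035 m and z of cover_far in the frame of stack_rim below 0.015 m and horizontal distance between cover_far and stack_rim below 0.125 m and contact force between the fingers and cover above 0.5 N and value of joint stack below 0.008 m), for 0.1 s.
2. the whole cover is off, held by the fingers, every part of it at least 20 mm above the trays' rim (z of cover_far in the frame of stack_rim above 0.02 m and z of cover_tab in the frame of stack_rim above 0.04 m and value of joint stack below 0.008 m and contact force between the fingers and cover above 0.5 N), for 0.1 s.
At the end, for the whole second after the job is handed in: Fingers hold the cover (over 1 N): level within 0.17 rad, right way up, still (under 0.03 m/s), centre within 35 mm sideways of the plate's centre and 80 to 160 mm above its face, touching nothing else; trays seated within 5 mm; jar, microscope, meter within 30 mm of their start (contact force between the fingers and cover above 1 N and horizontal distance between cover and plate_top below 0.035 m and z of cover in the frame of plate_top between 0.08 and 0.16 m and angle between cover's own z axis and vertical below 0.17 rad and linear speed of cover below 0.03 m/s and value of joint stack below 0.005 m and contact force between cover and jar below 0.1 N and contact force between cover and microscope below 0.1 N and contact force between cover and meter below 0.1 N and distance of each of jar, microscope, meter from where it was at the start of the episode below 0.03 m); the arm keeps its last pose, push and grip.
It fails at once if the trays are pulled up more than 12 mm out of their holder (value of joint stack above 0.012 m).
It fails at once if the jar is moved more than 30 mm (distance of jar from where it was at the start of the episode above 0.03 m).
It fails at once if the microscope is moved more than 30 mm (distance of microscope from where it was at the start of the episode above 0.03 m).
It fails at once if the meter is moved more than 30 mm (distance of meter from where it was at the start of the episode above 0.03 m).
It also fails if it takes over 45 s, if anything falls off the work surface, if the arm or the gripper's body presses on something with over 40 N, if the wrist force passes 120 N, or if a joint passes its speed limit or range.

## Robot

A 6-joint arm with a two-finger parallel gripper is mounted at the origin on the work surface. World frame = base frame: x ahead of the robot, y to its left, z up, the work surface at z = 0. Lengths are in mm, angles in rad, forces in N, time in s.
With the tool pointing down it reaches from about 275 to 750 mm from the base axis. Payload 10.2 kg.
Tool frame: the origin (TCP) lies between the finger pads; the fingertips stand 14 mm ahead of it and the grasp point (between the pads) lies 5 mm behind it (tip_reach is the distance from the TCP to the fingertips, in mm); z points along the fingers, y is the line along which they close (so a half turn about z gives the same grasp; the last joint's range is limited). The gripper opens to 85 mm and grips with 20 to 120 N. Pads are 22 mm wide; open, the fingers measure 114 mm over their backs; the gripper's body (76 mm by 85 mm) begins 54 mm behind the grasp point. The pads swing forward as they close: fully open they stand 13 mm farther back than shut.
Start: joints at [-1.544, 0.313, 1.498, -0, 1.331, -0.223], TCP at [129.772, -508.715, 245.294] pointing down, gripper open.
Joint ranges: [-2.94, 2.94], [-0.97, 2.17], [0.19, 2.56], [-1.23, 4.37], [0.02, 3.11], [-2.88, 2.88]. Speed limits (rad/s): [2.39, 2.39, 3.01, 3.14, 3.14, 3.14].

## Interface

Orientations are given as a unit quaternion [w, x, y, z].
In Python, from rig import * gives the robot as it stands.
- The arm moves only by the tool arm_command, never from a script. Its argument "steps" is a list that holds one entry, the list of rows, each a list of 7 numbers: the opening, from 0 (shut) to 1 (fully open), then the shift along the tool's x, y, z each as a share of 0.05 m, from -1 to 1, then the turn, a rotation vector about the tool's x, y, z each as a share of 0.15 rad, from -1 to 1. A call has 1 to 8 rows; each row shifts and turns the commanded pose from where the row before left it, along the tool's axes as they then stand; what a row does not reach is not made up. A row lasts 1/8 s, in which the tool goes at most 62.5 mm and 10.7 degrees, less where a joint would pass 70% of its speed; a pose out of reach is approached as far as the arm can. A call with a number of a shift or a turn outside -1 to 1 is refused whole. A call with a gripper value outside its range is refused whole. The fingers move at their own pace and stop on an object; "squeeze" is the grip in N (left out, the last holds). Time passes only in rows, so rows that do not move let the fingers close. It gives the time, the measured TCP pose, the force, the opening and the grip force at its end, in the units of the state.
- sense(): the state, without advancing time (a new reading comes with each control period).
- capture(name): name is "scene" or "side" or "wrist"; returns the picture (420x560x3 uint8, red, green, blue); there is no depth.
- get_calibration(name): a dict with "intrinsics" (3x3 intrinsics, pixels), "rvec" (rotation vector, rad) and "tvec" (3), from world to camera coordinates, as OpenCV has them; the wrist camera has in their place "T_tool_cam" (4x4, takes a point from camera to tool coordinates, whose origin is the TCP and whose axes are the flange's). Camera axes: x right, y down, z forward; pixel columns grow to the right and rows downward; lengths in mm; the calibration is good to about 2 mm. A picture is of the moment at which its call begins: read the wrist's pose just before it. get_calibration takes no time and is no camera call.
- finish_job(): hands the job in; it is judged then, once.
The state is a dict: "time_s": time; "joints": joint angles; "dq": joint speeds; "tau": joint torques, N m; "eef_pos": TCP position; "ee_rot": TCP orientation; "force": force on the tool from outside, world axes, zero at the start; "wrist_torque": the same for the moment, N m; "grip_width": opening from 0.0 (shut) to 1.0 (fully open); "grip_force": force on a finger pad.
Only numpy, scipy, OpenCV 4.12 (cv2) and the standard library are available. Lean on these libraries where they do the work, as an engineer would, in place of code of your own. Each camera call takes 0.05 s, during which the arm holds its last target. There are 200 camera calls.

## Working session

There is one attempt and no reset: what is moved stays moved. The work goes in short steps, Python scripts to look and compute and a tool call to move; the robot and the scene stay as the last step left them, time stands still between calls to the robot, and variables do not carry over. Pictures are saved under pics/ and viewed, at most 10 in all, crops included, and the job is handed in when it is done.

Besides the shell and the picture viewer there is one more tool, called after "Emit:" in YAML: its name, and indented under it one key for each argument. arm_command: Moves the arm, as the interface text tells. Its arguments: {"type":"object","properties":{"steps":{"type":"array"},"squeeze":{"type":"number"}},"required":["steps"]}

```bash
mkdir -p pics; python3 - <<'E'
from rig import *
import cv2,numpy as np
s=sense();print(s['eef_pos'],s['ee_rot'],s['grip_width'],s['time_s'])
for n in("scene","side","wrist"):
    c=get_calibration(n);print(n,c)
    im=capture(n);cv2.imwrite(f'pics/{n}0.png',im[:,:,::-1])
E
```

```text
[ 129.77668583 -508.45388186  244.71334103] [-6.72585216e-04  9.92208854e-01  1.24583842e-01  5.46429568e-05] 1.0016890114908343 0.0
scene {'intrinsics': array([[480.15672481,   0.        , 279.27396015],
       [  0.        , 480.15672481, 209.74755085],
       [  0.        ,   0.        ,   1.        ]]), 'rvec': array([ 1.50329242,  1.81859477, -0.98768003]), 'tvec': array([  32.47608518, -235.67909729, 1633.58715642])}
side {'intrinsics': array([[385.58431597,   0.        , 283.84418005],
       [  0.        , 385.58431597, 205.35714442],
       [  0.        ,   0.        ,   1.        ]]), 'rvec': array([ 0.87746466, -2.46957265,  1.1108595 ]), 'tvec': array([462.4397423 , 219.96049287, 661.34361103])}
wrist {'intrinsics': array([[326.57372455,   0.        , 278.40840037],
       [  0.        , 326.57372455, 210.40267597],
       [  0.        ,   0.        ,   1.        ]]), 'T_tool_cam': array([[-5.47104292e-04, -9.60012723e-01, -2.79955840e-01,
         7.12131175e+01],
       [ 9.99999582e-01, -3.19961342e-04, -8.57053400e-04,
        -1.52939513e+00],
       [ 7.33207122e-04, -2.79956192e-01,  9.60012496e-01,
        -1.29042497e+02],
       [ 0.00000000e+00,  0.00000000e+00,  0.00000000e+00,
         1.00000000e+00]])}
```

View pics/scene0.png

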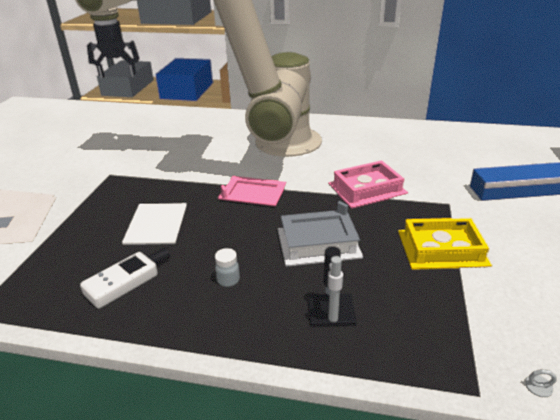

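View pics/side0.png

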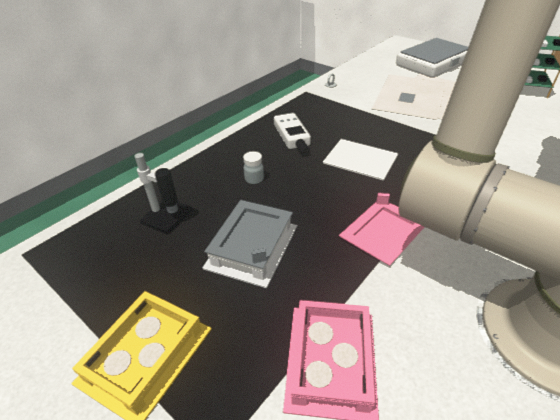

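The scene picture shows the cover on the trays at about (318,232), with its tab at (342,208). The microscope is in front at (333,300), the jar at (227,267), the plate at (155,222) and the meter at (120,277). In the side view the cover is at about (250,232), the tab at (260,256) and the plate at (361,158).

```bash
cat > h.py <<'E'
import cv2,numpy as np
from scipy.spatial.transform import Rotation as R
from rig import *
def cam(n):
    c=get_calibration(n);M=cv2.Rodrigues(np.array(c['rvec']))[0]
    return np.array(c['intrinsics']),M,np.array(c['tvec'])
def ray(n,p):
    K,M,t=cam(n);d=M.T@np.linalg.inv(K)@np.array([p[0],p[1],1.]);return -M.T@t,d/np.linalg.norm(d)
def onz(n,p,z):
    o,d=ray(n,p);return o+d*(z-o[2])/d[2]
def tri(p1,p2,n1='scene',n2='side'):
    o1,d1=ray(n1,p1);o2,d2=ray(n2,p2)
    ab=np.linalg.lstsq(np.stack([d1,-d2],1),o2-o1,rcond=None)[0]
    a=o1+ab[0]*d1;b=o2+ab[1]*d2;return (a+b)/2,np.linalg.norm(a-b)
def proj(n,P):
    K,M,t=cam(n);q=K@(M@np.asarray(P,float)+t);return q[:2]/q[2]
E
python3 - <<'E'
from h import *
a=cv2.imread('pics/scene0.png')[190:275,260:380];b=cv2.imread('pics/side0.png')[185:290,190:310]
cv2.imwrite('pics/crop.png',np.hstack([cv2.resize(a,(400,283),interpolation=2),np.zeros((283,1,3),'u1'),cv2.resize(b,(323,283),interpolation=2)])) if 0 else None
A=cv2.resize(a,None,fx=3.3,fy=3.3,interpolation=cv2.INTER_CUBIC);B=cv2.resize(b,None,fx=3.3,fy=3.3,interpolation=cv2.INTER_CUBIC)
C=np.zeros((max(A.shape[0],B.shape[0]),A.shape[1]+B.shape[1],3),'u1');C[:A.shape[0],:A.shape[1]]=A;C[:B.shape[0],A.shape[1]:]=B
cv2.imwrite('pics/crop.png',C);print(C.shape,A.shape)
# plate by white mask
for n,box in (('scene',(120,200,190,245)),('side',(320,138,400,180))):
    im=cv2.imread(f'pics/{n}0.png');x0,y0,x1,y1=box
    m=(im[y0:y1,x0:x1].min(2)>140).astype('u1')
    c=max(cv2.findContours(m,0,2)[0],key=cv2.contourArea)
    q=cv2.approxPolyDP(c,0.06*cv2.arcLength(c,True),True)[:,0]+[x0,y0]
    P=np.array([onz(n,p,8) for p in q]);print(n,q.tolist(),P.round(0).tolist(),P.mean(0),np.linalg.norm(P-np.roll(P,1,0),axis=1))
for n,z,p in(('scene',70,(227,255)),('scene',0,(333,312)),('scene',36,(120,275)),('side',0,(168,216)),('side',70,(253,157))):print(n,onz(n,p,z))
E
```

```text
(346, 792, 3) (280, 396, 3)
scene [[185, 203], [139, 204], [122, 242], [174, 242]] [[439.0, -206.0, 8.0], [464.0, -329.0, 8.0], [630.0, -296.0, 8.0], [608.0, -170.0, 8.0]] [ 535.20298963 -250.39102897    8.        ] [172.77995047 126.11337005 168.47265879 128.30328606]
side [[323, 162], [383, 179], [397, 153], [340, 139]] [[599.0, -166.0, 8.0], [436.0, -198.0, 8.0], [463.0, -328.0, 8.0], [628.0, -293.0, 8.0]] [ 531.69074383 -246.29726521    8.        ] [129.92347523 166.60230512 132.50243162 168.37148844]
scene [704.83768583  -0.82866717  70.        ]
scene [761.65258261 234.50710101   0.        ]
scene [ 770.06883545 -223.67613621   36.        ]
side [763.26842576 228.21321009   0.        ]
side [699.05510802  -1.64178875  70.        ]
```

View pics/crop.png

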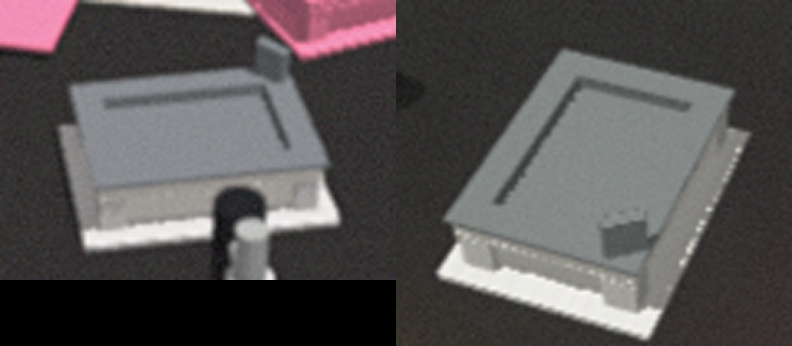

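The crop shows the cover's flange corners. In scene-crop pixels they are (70,86), (99,187) and (329,164), and in side-crop pixels (172,50), (336,92), (246,275) and (49,220). The tab sits at the corner towards the robot on the left (+y) side.

```bash
python3 - <<'E'
from h import *
sc=lambda p:(p[0]/3.3+260-.35,p[1]/3.3+190-.35); sd=lambda p:((p[0]-396)/3.3+190-.35,p[1]/3.3+185-.35)
S=[onz('scene',sc(p),49) for p in[(70,86),(99,187),(329,164)]]
D=[onz('side',sd(p),49) for p in[(732,92),(566,49),(445,220),(640,275)]]
print(np.round(S,1));print(np.round(D,1))
n=lambda a:[round(float(np.linalg.norm(a[i]-a[(i+1)%len(a)])),1) for i in range(len(a))]
print(n(S),n(D),(S[0]+S[2])/2,(np.mean(D,0)))
for a in(D[1]-D[0],D[2]-D[1],D[3]-D[0],S[1]-S[0],S[2]-S[1]):print(np.degrees(np.arctan2(a[1],a[0])))
# tab top: corners
print(tri(sc((259,37)),sd((601,217))),tri(sc((290,52)),sd((642,207))))
print('tab centre top', [onz('scene',sc((273,46)),77),onz('side',sd((622,213)),77)])
E
```

```text
[[512.4  77.1  49. ]
 [626.9 120.4  49. ]
 [574.9 272.   49. ]]
[[510.8  80.8  49. ]
 [626.6 117.2  49. ]
 [573.2 274.   49. ]
 [455.4 232.8  49. ]]
[122.5, 160.3, 204.7] [121.4, 165.6, 124.7, 161.8] [543.63294021 174.54338438  49.        ] [541.47966264 176.19677333  49.        ]
17.467548615436108
108.81166873101881
109.99762933811365
20.701327770386246
108.94348095443412
(array([481.65025759, 222.08867098,  81.33693797]), np.float64(21.656354682919005)) (array([470.84375488, 224.9382483 ,  76.27994029]), np.float64(23.750605112827433))
tab centre top [array([476.35290676, 222.82135915,  77.        ]), array([476.59472614, 222.17845096,  77.        ])]
```

Emit:
arm_command:
  steps:
    - [[0.6,0.4,-0.5,0,0,0,0],[0.6,0.6,-0.75,0,0,0,0],[0.6,0.6,-0.75,0,0,0,0],[0.6,0.6,-0.75,0,0,0,0],[0.6,0.6,-0.75,0,0,0,0],[0.6,0.6,-0.75,0,0,0,0],[0.6,0.6,-0.75,0,0,0,0],[0.6,0.6,-0.75,0,0,0,0]]

```text
time_s: 1.15
eef_pos: [281.8, -171.8, 245.3]
ee_rot: [0.0, 0.992, 0.124, 0.0]
force: [0.3, -1.1, -0.2]
grip_width: 0.599
grip_force: 0.0
```

Emit:
arm_command:
  steps:
    - [[0.6,0.6,-0.75,0,0,0,0],[0.6,0.6,-0.75,0,0,0,0],[0.6,0.6,-0.75,0,0,0,0],[0.6,0.6,-0.75,0,0,0,0],[0.6,0.6,-0.75,0,0,0,0],[0.6,0.6,-0.75,0,0,0,0],[0.6,0.6,-0.75,0,0,0,0],[0.6,0.4,-0.3,0,0,0,0]]

```text
time_s: 2.15
eef_pos: [436.0, 154.5, 245.0]
ee_rot: [-0.0, 0.992, 0.126, -0.0]
force: [-0.0, -0.2, 0.3]
grip_width: 0.599
grip_force: 0.0
```

Emit:
arm_command:
  steps:
    - [[0.6,0,0,0.2,0,0,-0.8],[0.6,0,0,0.2,0,0,-0.8],[0.6,0,0,0.2,0,0,-0.8],[0.6,0,0,0.2,0,0,-0.8],[0.6,0,0,0.2,0,0,-0.8],[0.6,0,0,0.2,0,0,-0.7],[0.6,0,0,0,0,0,0],[0.6,0,0,0,0,0,0]]

```text
time_s: 3.15
eef_pos: [436.0, 152.5, 185.6]
ee_rot: [0.0, 0.889, 0.459, 0.0]
force: [0.1, -0.3, 0.1]
grip_width: 0.599
grip_force: 0.0
```

```bash
cat >> h.py <<'E'
def wz(p,z,s=None):
    s=s or sense();c=get_calibration('wrist');T=np.array(c['T_tool_cam']);q=s['ee_rot']
    W=np.eye(4);W[:3,:3]=R.from_quat([q[1],q[2],q[3],q[0]]).as_matrix();W[:3,3]=s['eef_pos'];W=W@T
    d=W[:3,:3]@np.linalg.inv(np.array(c['intrinsics']))@np.array([p[0],p[1],1.]);o=W[:3,3];return o+d*(z-o[2])/d[2]
E
python3 - <<'E'
from h import *
s=sense();im=capture('wrist');cv2.imwrite('pics/w1.png',im[:,:,::-1]);np.save('s1.npy',s,allow_pickle=True)
E
```

```text
(no output)
```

View pics/w1.png

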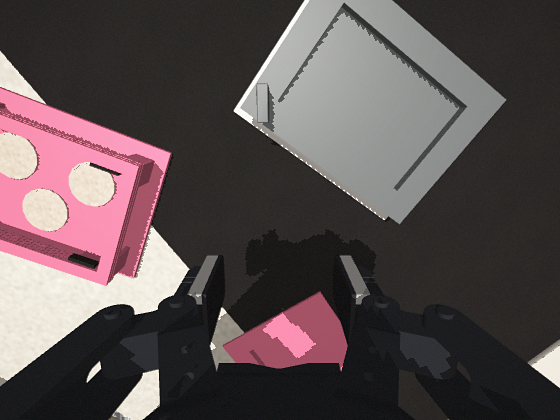

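The wrist view shows the tab at about (263,103). The flange corners are at (234,110), (505,100) and (398,223). I'll zoom in on the tab.

```bash
python3 - <<'E'
from h import *
im=cv2.imread('pics/w1.png');cv2.imwrite('pics/w1c.png',cv2.resize(im[70:140,225:305],None,fx=7,fy=7,interpolation=cv2.INTER_NEAREST))
s=np.load('s1.npy',allow_pickle=True).item()
for p in[(234,110),(505,100),(398,223)]:print(wz(p,49,s))
print('tabtop',wz((263,103),77,s), s['eef_pos'])
E
```

```text
[450.97777434 235.33629073  49.        ]
[625.84440687 119.93805052  49.        ]
[508.94001885  80.44531809  49.        ]
tabtop [472.86073351 224.9282445   77.        ] [435.95330091 152.49824943 185.62200448]
```

View pics/w1c.png

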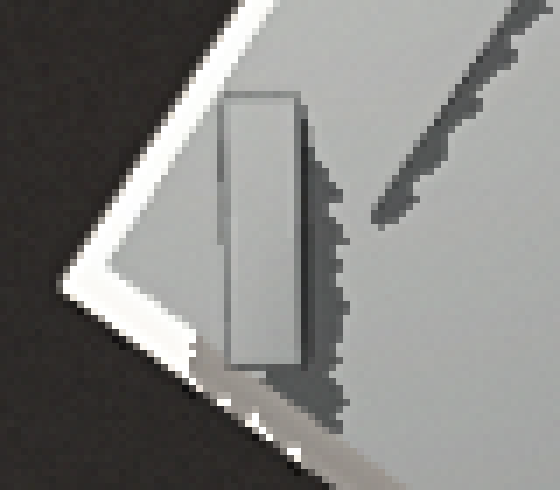

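The zoom shows the tab's top face spanning wrist pixels (257,84) to (268,122), centred at (262.7,103) and parallel to the pads. The wrist view puts it at about (472.6,224.9), which agrees with the fixed cameras to within 3 mm.

Emit:
arm_command:
  steps:
    - [[0.6,0.54,-0.08,0,0,0,0],[0.6,0.54,-0.08,0.2,0,0,0],[0.6,0.54,-0.07,0.4,0,0,0],[0.6,0,0,0.5,0,0,0],[0.6,0,0,0.2,0,0,0],[0.6,0,0,0,0,0,0]]

```text
time_s: 3.95
eef_pos: [473.2, 225.1, 120.4]
ee_rot: [-0.0, 0.888, 0.459, -0.0]
force: [0.1, -0.4, -0.1]
grip_width: 0.601
grip_force: 0.0
```

```bash
python3 - <<'E'
from h import *
s=sense();im=capture('wrist');cv2.imwrite('pics/w2.png',im[:,:,::-1]);np.save('s2.npy',s,allow_pickle=True);print(s['eef_pos'])
E
```

```text
[473.21703496 225.06033753 120.44572991]
```

View pics/w2.png

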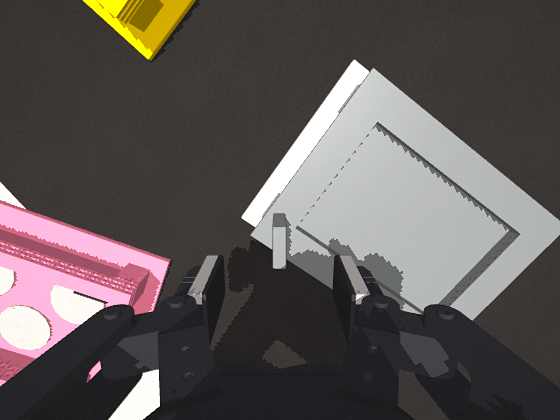

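The wrist view shows the tab top centred at about (279.5,248), between the pads (inner edges about 215 and 342).

```bash
python3 - <<'E'
from h import *
s=np.load('s2.npy',allow_pickle=True).item()
for p in[(279,248),(273,228),(285,268)]:
  P=wz(p,77,s);q=s['ee_rot'];print(P, R.from_quat([q[1],q[2],q[3],q[0]]).inv().apply(P-s['eef_pos']))
E
```

```text
[472.23422313 225.37414008  77.        ] [-0.30205344 -0.97345067 43.44602393]
[476.46833007 237.14379403  77.        ] [11.74825322 -4.3264375  43.44390375]
[467.8406761 213.1612865  77.       ] [-12.80612802   2.50579667  43.44822396]
```

Emit:
arm_command:
  steps:
    - [[0.6,0,-0.015,0.3,0,0,0],[0.6,0,0,0.4,0,0,0],[0.6,0,0,0.3,0,0,0],[0.6,0,0,0.08,0,0,0],[0.6,0,0,0,0,0,0]]
  squeeze: 60

```text
time_s: 4.62
eef_pos: [472.7, 225.7, 66.4]
ee_rot: [0.0, 0.888, 0.459, 0.0]
force: [-0.3, 0.5, 0.2]
grip_width: 0.604
grip_force: 0.0
```

Emit:
arm_command:
  steps:
    - [[0.3,0,0,0,0,0,0],[0.15,0,0,0,0,0,0],[0,0,0,0,0,0,0],[0,0,0,0,0,0,0],[0,0,0,0,0,0,0],[0,0,0,0,0,0,0]]

```text
time_s: 5.38
eef_pos: [473.0, 225.7, 66.8]
ee_rot: [0.0, 0.888, 0.459, 0.0]
force: [-0.9, -1.0, 5.5]
grip_width: 0.081
grip_force: 60.1
```

Emit:
arm_command:
  steps:
    - [[0,0,0.012,-0.109,0.2,0,0],[0,0,0.012,-0.109,0.2,0,0],[0,0,0.012,-0.109,0.2,0,0],[0,0,0.012,-0.109,0.2,0,0],[0,0,0.012,-0.109,0.2,0,0],[0,0,0.012,-0.109,0.2,0,0],[0,0,0,0,0,0,0],[0,0,0,0,0,0,0]]

```text
time_s: 6.38
eef_pos: [477.5, 222.2, 98.4]
ee_rot: [-0.08, 0.885, 0.458, -0.041]
force: [-0.0, 0.1, -0.8]
grip_width: 0.079
grip_force: 59.3
```

```bash
python3 - <<'E'
from h import *
s=sense();print(s['eef_pos'],s['force'],s['wrist_torque'],s['grip_width'],s['grip_force'])
o=[]
for n in('side','scene'):
    im=capture(n)[:,:,::-1];o.append(cv2.resize(im[160:300,180:340] if n=='side' else im[170:290,240:400],(390,340 if n=='side' else 290),interpolation=cv2.INTER_CUBIC))
o[1]=cv2.copyMakeBorder(o[1],0,50,0,0,0);cv2.imwrite('pics/peel.png',np.hstack(o))
E
```

```text
[477.51714233 222.1573879   98.44265926] [-0.01922732  0.13027543 -0.80444384] [-0.20649604 -0.22479643 -0.06638099] 0.07940937188377808 59.34443771839142
```

View pics/peel.png

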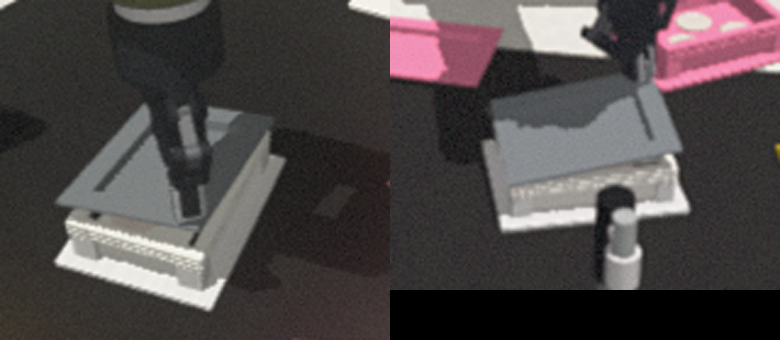

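The peel shows in both views: the tab corner is well up, the far corner is still at the rim, and the trays are seated. Next I lift and level the cover.

Emit:
arm_command:
  steps:
    - [[0,0,-0.03,-0.15,0,0,0],[0,0,-0.055,-0.3,0,0,0],[0,0,-0.072,-0.4,0,0,0],[0,0,-0.025,-0.15,-0.2,0,0],[0,0,0,0,-0.3,0,0],[0,0,0,0,-0.3,0,0],[0,0,0,0,-0.3,0,0],[0,0,0,0,-0.1,0,0]]

```text
time_s: 7.48
eef_pos: [477.2, 222.4, 149.4]
ee_rot: [0.001, 0.888, 0.46, 0.0]
force: [-0.2, -0.3, 0.1]
grip_width: 0.079
grip_force: 59.2
```

Emit:
arm_command:
  steps:
    - [[0,0,0,0,0,0,0],[0,0,0,0,0,0,0]]

```text
time_s: 7.72
eef_pos: [477.7, 222.1, 149.4]
ee_rot: [-0.0, 0.888, 0.459, -0.0]
force: [0.4, 0.0, -0.4]
grip_width: 0.08
grip_force: 59.2
```

Emit:
arm_command:
  steps:
    - [[0,-0.2,0.13,0,0,0,0],[0,-0.4,0.27,0,0,0,0],[0,-0.5,0.33,0,0,0,0],[0,-0.5,0.33,0,0,0,0],[0,-0.5,0.33,0,0,0,0],[0,-0.5,0.33,0,0,0,0],[0,-0.5,0.33,0,0,0,0],[0,-0.5,0.33,0,0,0,0]]

```text
time_s: 8.72
eef_pos: [470.3, 4.8, 149.4]
ee_rot: [0.0, 0.888, 0.459, -0.0]
force: [0.2, 0.3, -1.5]
grip_width: 0.082
grip_force: 59.2
```

Emit:
arm_command:
  steps:
    - [[0,-0.5,0.33,0,0,0,0],[0,-0.5,0.33,0,0,0,0],[0,-0.5,0.33,0,0,0,0],[0,-0.5,0.33,0,0,0,0],[0,-0.5,0.33,0,0,0,0],[0,-0.5,0.33,0,0,0,0],[0,-0.5,0.33,0,0,0,0],[0,-0.4,0.27,0,0,0,0]]

```text
time_s: 9.72
eef_pos: [462.6, -228.9, 149.4]
ee_rot: [-0.0, 0.888, 0.459, -0.0]
force: [-0.2, -0.4, -0.5]
grip_width: 0.079
grip_force: 59.2
```

Emit:
arm_command:
  steps:
    - [[0,-0.03,0.05,0,0,0,0],[0,0,0,0,0,0,0],[0,0,0,0,0,0,0],[0,0,0,0,0,0,0]]

```text
time_s: 10.22
eef_pos: [464.5, -229.3, 149.5]
ee_rot: [-0.0, 0.888, 0.46, -0.0]
force: [0.5, 0.3, -0.7]
grip_width: 0.08
grip_force: 59.2
```

```bash
python3 - <<'E'
from h import *
s=sense();print(s['eef_pos'],s['force'],s['wrist_torque'],s['grip_width'],s['grip_force'])
a=capture('scene')[:,:,::-1];b=capture('side')[:,:,::-1];cv2.imwrite('pics/end_scene.png',a);cv2.imwrite('pics/end_side.png',b)
cv2.imwrite('pics/end.png',np.vstack([cv2.resize(a[100:350,60:400],(782,575//2*1),interpolation=2),cv2.resize(b[90:300,180:465],(782,300),interpolation=2)]))
C=np.array([533,-248.5])
q=s['ee_rot'];y=R.from_quat([q[1],q[2],q[3],q[0]]).apply([0,1,0]);print('centre est',s['eef_pos']+83.8*y)
E
```

```text
[ 464.51376838 -229.31549589  149.48264647] [ 0.45450243  0.3358248  -0.69476609] [0.0647804  0.04295698 0.01028691] 0.08042242683236127 59.20462131500244
centre est [ 532.94929752 -277.67889464  149.47922872]
```

View pics/end.png

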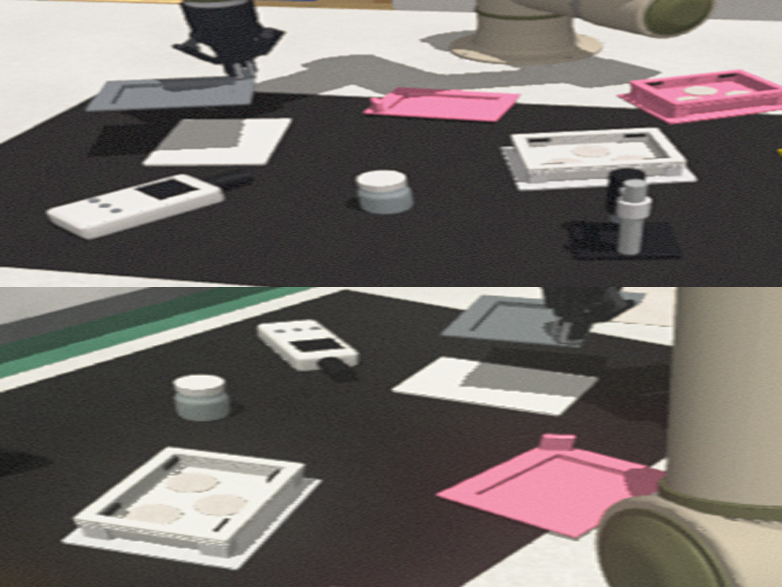

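The cover hangs level and the trays are seated, but it is 29 mm too far in −y. I'll correct that.

Emit:
arm_command:
  steps:
    - [[0,0.15,-0.11,0,0,0,0],[0,0.2,-0.14,0,0,0,0],[0,0.12,-0.09,0,0,0,0],[0,0,0,0,0,0,0],[0,0,0,0,0,0,0],[0,0,0,0,0,0,0],[0,0,0,0,0,0,0],[0,0,0,0,0,0,0]]

```text
time_s: 11.32
eef_pos: [464.2, -201.0, 149.4]
ee_rot: [-0.0, 0.888, 0.459, 0.0]
force: [1.1, -0.3, -1.6]
grip_width: 0.079
grip_force: 59.2
```

```bash
python3 - <<'E'
from h import *
s=sense();q=s['ee_rot'];r=R.from_quat([q[1],q[2],q[3],q[0]])
c=s['eef_pos']+83.8*r.apply([0,1,0]);print('centre est',c,s['grip_force'])
a=capture('scene')[:,:,::-1].copy();b=capture('side')[:,:,::-1].copy()
th=np.radians(-71);M=np.array([[np.cos(th),-np.sin(th)],[np.sin(th),np.cos(th)]])
for n,im in(('scene',a),('side',b)):
    for u in((-82,-62),(82,-62),(82,62),(-82,62)):
        p=proj(n,[*(c[:2]+M@np.array(u)),c[2]-20.8+3]);cv2.circle(im,tuple(int(round(v)) for v in p),1,(0,0,255),-1)
cv2.imwrite('pics/end2.png',np.hstack([cv2.resize(a[110:260,70:270],(400,300),interpolation=2),cv2.resize(b[80:200,300:460],(400,300),interpolation=2)]))
E
```

```text
centre est [ 532.5626327  -249.39723009  149.40012891] 59.1954231262207
```

View pics/end2.png

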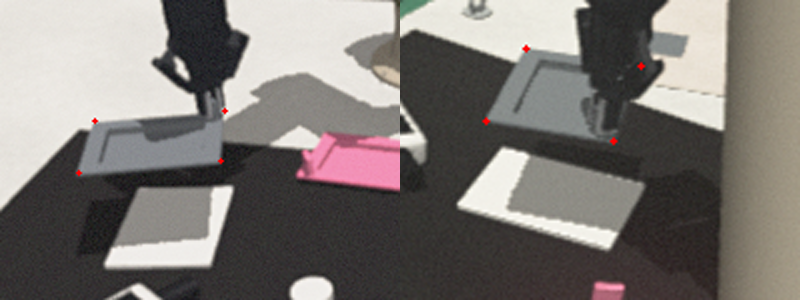

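The predicted corners (red) match the held cover in both views, so it is level, centred and about 12 cm above the plate. I'm handing in the job.

```bash
python3 -c "
from rig import *
print(finish_job())"
```

```text
the job is handed in; nothing more can be done
None
```

I peeled the cover off by its tab and handed the job in with it still gripped, level and centred about 12 cm above the inspection plate; the trays looked seated and the jar, microscope and meter undisturbed, but the hand-in gave no verdict.

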